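# Load the capsule mixer and hold its bayonet lid at the half turn

## Task

Take the tall capsule out of the pocket tray and stand it in the well in the middle of the mixer's cup, then put the bayonet lid on the cup so that its two lugs drop through the notches and it sits fully down. Turn the lid clockwise (seen from above) against its return spring to half way, 40 degrees, where its grip bar points at the single marks on the rim, never as far as the lock at the double marks (80 degrees, which would start the mixer), and finish still gripping the lid and holding it there: do not let go. Leave the two short capsules, the file box and the bottle where they are.

Things in the scene. Friction and masses are not known exactly. Their poses are not given: they have to be found in the camera images.
- capsule: the tall mixing capsule: white plastic cylinder 14 mm in diameter, 48 mm tall, about 15 g, upright in one of the three pockets of a grey tray (which one varies), standing 28 mm out of it. The other two pockets hold short capsules of the same look, standing 8 mm out. Origin: centre of its underside (4 mm above the table at the start), z up along it.
- tray_mid (a point): centre of the underside of the tray, a fixed block 175 x 60 x 24 mm on the table (place and yaw vary). x along its row of three pockets, which lie at x = -55, 0 and +55 mm, each 16 mm wide, 20 mm deep; z up. Fingers that close along y, across the row, stay clear of the other capsules.
- lid: the loose steel bayonet lid, standing on the table, about 150 g. Origin: centre of its underside, z up. Plug 52 mm in diameter with a 26 mm bore 30 mm deep for the capsule's top; two lugs at its foot on +x and -x, 5 mm high, 10 mm wide, tips 33 mm from the axis; flange 74 mm in diameter at z = 14 to 18 mm. A half turn of the lid makes no difference.
- lid_grip (a point): centre of the lid's black grip bar, on the lid's axis 47 mm above its underside. The bar is 50 mm long along x (the line of the lugs), 14 mm wide along y, from 34 to 60 mm above the lid's underside; below it is a dome 58 mm in diameter.
- cup_seat (a point): on the axis of the mixer's cup at the level, 75 mm above the table, where the lid's underside rests when fully down. The mixer is fixed; its place and yaw vary. z up; +x and -x point at the two notches for the lugs. In the middle of the seat is the capsule well, 17 mm in diameter, floor 22 mm below the seat. Housing round the cup's foot: 45 mm high, panel at its +x end 73 mm.
- cup_rim (a point): centre of the cup's mouth, 12.5 mm above the seat, axes as cup_seat; a capsule in the well stands 13.5 mm above it. Rim 88 mm in outer diameter; inward lip 6 mm thick with 58 mm inner diameter and two notches 15 mm wide, 36 mm from axis to bottom. On the rim, clockwise from each notch, a single dark mark at 40 degrees (half way) and a double mark at 80 degrees (lock).
- turntable (a joint): turn in rad of the sprung seat in the cup that the lid's lugs drive, growing clockwise from above: 0 at rest (slots under the notches), 0.70 half way, 1.396 lock and end stop. A spring drives it back to 0 (0.03 N m at 0, 0.07 N m half way): a lid let go of springs back. The lugs have play in the slots, so it reads up to 0.1 less than the lid's turn.
- short_capsule_a: a short capsule, 14 mm in diameter, 28 mm tall, in the tray; to be left alone. Origin: centre of its underside.
- short_capsule_b: the other short capsule, alike; to be left alone. Origin: centre of its underside.
- file_box: blue metal box 75 x 125 mm, 70 mm high, with files standing in it, on the table; to be left alone. Origin: centre of its underside.
- rinse_bottle: small bottle, 44 mm in diameter, 100 mm tall, on the table; to be left alone. Origin: centre of its underside.
Things that resemble listed ones, but are neither listed nor needed, are in the scene too. Several things look just like the lid: the one meant starts farthest from the robot's base.

How it is judged:
By the outcome, as a careful person would: the job done as asked, in the order asked, and still so for the second after the job is handed in, while the arm keeps its last pose, push and grip.
It also fails if it takes over 58 s, if anything falls off the work surface, if the arm or the gripper's body presses on something with over 40 N, if the wrist force passes 120 N, or if a joint passes its speed limit or range.

## Robot

A 6-joint arm with a two-finger parallel gripper is mounted at the origin on the work surface. World frame = base frame: x ahead of the robot, y to its left, z up, the work surface at z = 0. Lengths are in mm, angles in rad, forces in N, time in s.
With the tool pointing down it reaches from about 275 to 1000 mm from the base axis. Payload 8.4 kg.
Tool frame: the origin (TCP) lies at the very end of the fingers, on their centre line; the grasp point (between the pads) lies 19 mm behind it; z points along the fingers, y is the direction in which the jaws open and shut (so a half turn about z gives the same grasp; the last joint's range is limited). The gripper opens to 85 mm and grips with 20 to 120 N. Pads are 22 mm wide; open, the fingers measure 114 mm over their backs; the gripper's body (76 mm by 85 mm) begins 54 mm behind the grasp point. The pads swing forward as they close: fully open they stand 13 mm farther back than shut.
Start: joints at [-1.119, 0.353, 1.633, -0, 1.155, -0.002], TCP at [273.989, -561.745, 231.281] pointing down, gripper open.
Joint ranges: [-2.63, 2.63], [-0.92, 2.1], [0.06, 2.66], [-1.3, 4.44], [0, 2.69], [-3.02, 3.02]. Speed limits (rad/s): [2.22, 2.22, 2.79, 3.14, 3.14, 3.14].

## Interface

Orientations are given as [roll, pitch, yaw] about the fixed x, y, z axes, in that order (R = Rz(yaw) Ry(pitch) Rx(roll)).
In Python, from rig import r gives the robot as it stands.
- The arm moves only by the tool move_arm, never from a script. Its argument "increments" is a list of rows, each an object of numbers: "tx", "ty", "tz": the shift along the tool's x, y, z in cm; "rx", "ry", "rz": the turn, a rotation vector about the tool's x, y, z in degrees; "gripper": the gripper's target within -1 to 1 (fully open at 1, half-way at 0, shut at -1). A call has 1 to 12 rows; each row shifts and turns the commanded pose from where the row before left it, along the tool's axes as they then stand; what a row does not reach is not made up. A row lasts 1/10 s, in which the tool goes at most 50 mm and 8.59 degrees, less where a joint would pass 70% of its speed; a pose out of reach is approached as far as the arm can. A call is refused whole if a number of a shift passes 5 or a number of a turn 8.59, either way. A call with a gripper value outside its range is refused whole. The fingers move at their own pace and stop on an object; "squeeze" is the grip in N (left out, the last holds). Time passes only in rows, so rows that do not move let the fingers close. It gives the time, the measured TCP pose, the force and the opening at its end, in the units of the state.
- r.sense(): the state, without advancing time (a new reading comes with each control period).
- r.grab_frame(name): name is "scene" or "side" or "wrist"; returns (picture, depth): 420x560x3 uint8, red, green, blue; 420x560 float32, mm along the optical axis (not along the pixel's ray), 0 where there is no reading.
- r.camera_model(name): a dict with "fx", "fy", "cx", "cy" (pixels), "R" (3x3) and "t" (3): a world point X has camera coordinates R X + t; the wrist camera has in their place "hand_eye" (4x4, takes a point from camera to tool coordinates, whose origin is the TCP and whose axes are the flange's). Camera axes: x right, y down, z forward; pixel columns grow to the right and rows downward; lengths in mm; the calibration is good to about 2 mm. A picture is of the moment at which its call begins: read the wrist's pose just before it. camera_model takes no time and is no camera call.
- r.sign_off(): hands the job in, once; it reports no verdict.
Trained networks look in the newest picture that a camera, given by its name, has taken for a name from the list of things; names that differ only in an ending like _2 or _b are one class to them, and where a whole thing is asked for, a point or a joint stands for the part that bears it (a point fixed in the world has none). Each returns a list of dicts, best first, with "confidence" (0 to 1); they miss things now and then, are a little off and sometimes report something else, mostly with a low value. They report only what shows in the picture. A call takes as long as a camera call. They do not tell look-alikes from the thing itself.
- r.cut_out(query, camera): "mask" (420x560 bool, what is visible of it) and "bbox" ([left, top, right, bottom] in pixels, round what is visible of it).
- r.place_of(query, camera): "location" ([row, column] in pixels: a listed point, or the origin of a listed thing).
The state is a dict: "clock": time; "qpos": joint angles; "qvel": joint speeds; "joint_efforts": joint torques, N m; "eef_pos": TCP position; "tcp_rot": TCP orientation; "contact_force": force on the tool from outside, world axes, zero at the start; "wrist_torque": the same for the moment, N m; "opening": opening from 0.0 (shut) to 1.0 (fully open).
Only numpy, scipy, OpenCV 4.12 (cv2) and the standard library are available. Lean on these libraries where they do the work, as an engineer would, in place of code of your own. Each camera call takes 0.05 s, during which the arm holds its last target. There are 200 camera calls.

## Working session

There is one attempt and no reset: what is moved stays moved. The work goes in short steps, Python scripts to look and compute and a tool call to move; the robot and the scene stay as the last step left them, time stands still between calls to the robot, and variables do not carry over. Pictures are saved under pics/ and viewed, about 8 in all and at most 12, crops included, and the job is handed in when it is done.

Besides the shell and the picture viewer there is one more tool, called after "Request:" by a JSON object that holds its "fn" and its "kwargs", one argument or row to a line. move_arm: Moves the arm, as the interface text tells. Its arguments: {"type":"object","properties":{"increments":{"type":"array","items":{"type":"object","properties":{"tx":{"type":"number"},"ty":{"type":"number"},"tz":{"type":"number"},"rx":{"type":"number"},"ry":{"type":"number"},"rz":{"type":"number"},"gripper":{"type":"number"}}}},"squeeze":{"type":"number"}},"required":["increments"]}

```bash
ls; mkdir -p pics
cat > h.py <<'E'
import numpy as np, cv2
from scipy.spatial.transform import Rotation as Ro
from rig import r
def save(n,im,s=1): 
    cv2.imwrite('pics/'+n+'.png',cv2.resize(im[:,:,::-1],None,fx=s,fy=s,interpolation=cv2.INTER_CUBIC))
def pose():
    s=r.sense(); return np.array(s['eef_pos']),Ro.from_euler('xyz',s['tcp_rot']).as_matrix(),s
def grab(n):
    p,R,s=pose(); im,d=r.grab_frame(n); m=r.camera_model(n)
    if n=='wrist':
        H=np.array(m['hand_eye']); Rc=R@H[:3,:3]; c=R@H[:3,3]+p   # cam->world
    else:
        Rc=np.array(m['R']).T; c=-Rc@np.array(m['t'])
    return im,d,m,Rc,c
def cloud(d,m,Rc,c):
    v,u=np.mgrid[:d.shape[0],:d.shape[1]]
    P=np.stack([(u-m['cx'])/m['fx']*d,(v-m['cy'])/m['fy']*d,d],-1)@Rc.T+c
    P[d<=0]=np.nan; return P
def ray(uv,z,m,Rc,c):
    d=Rc@np.array([(uv[0]-m['cx'])/m['fx'],(uv[1]-m['cy'])/m['fy'],1]); return c+d*(z-c[2])/d[2]
def proj(X,m,Rc,c):
    q=Rc.T@(np.array(X)-c); return q[0]/q[2]*m['fx']+m['cx'],q[1]/q[2]*m['fy']+m['cy']
E
python3 - <<'E'
from h import *
print(r.sense())
ims=[]
for n,z in(('scene',0),('side',0)):
    g=grab(n); save(n+'0',g[0],1.42); 
    print(n,g[4],g[1].min())
    for q,zz in(('tray_mid',0),('lid_grip',47),('cup_rim',87.5),('capsule',4),('cup_seat',75)):
        for o in r.place_of(q,n)[:5]:
            l=o['location']; print(q,round(o['confidence'],2),np.round(l),np.round(ray(l[::-1],zz,*g[2:]),1))
E
```

```text
pics
{'clock': 0.0, 'qpos': array([-1.11942157e+00,  3.53654276e-01,  1.63414138e+00,  6.29233257e-06,
        1.15522425e+00, -2.37627725e-03]), 'qvel': array([ 2.56611040e-04,  4.54881474e-05, -6.71466073e-04, -2.34572057e-04,
       -1.47562240e-03, -2.43812726e-05]), 'joint_efforts': array([ 5.32018712e-04, -6.05244398e+01, -3.42060435e+01,  4.51926292e-05,
        9.48228640e-03, -5.91211560e-06]), 'eef_pos': array([ 273.7642553 , -561.30817515,  230.55476824]), 'tcp_rot': array([-3.14016542e+00, -9.14465878e-06,  4.53748485e-01]), 'contact_force': array([-0.39737881,  0.0652983 , -0.23232843]), 'wrist_torque': array([ 0.01116468, -0.02030321,  0.02385204]), 'opening': 1.00203499642199}
scene [ 958.06121785 -618.86097541  608.89860958] 0.0
tray_mid 0.9 [197. 336.] [556.4 256.    0. ]
lid_grip 0.74 [240. 188.] [ 396.6 -121.6   47. ]
lid_grip 0.7 [194. 334.] [576.4 195.5  47. ]
lid_grip 0.61 [213. 210.] [370.4 -19.   47. ]
cup_rim 0.57 [294. 194.] [ 546.1 -262.4   87.5]
cup_rim 0.28 [189. 319.] [564.8 140.7  87.5]
capsule 0.42 [203. 348.] [597.3 239.7   4. ]
cup_seat 0.69 [301. 196.] [ 549.6 -265.6   75. ]
side [230.33234369 501.80498737 640.16714829] 0.0
tray_mid 0.68 [330. 197.] [553.6 248.5   0. ]
lid_grip 0.68 [265. 366.] [352.5 -19.   47. ]
lid_grip 0.6 [235. 310.] [481.7 -27.8  47. ]
cup_rim 0.79 [156. 336.] [ 542.5 -261.5   87.5]
capsule 0.71 [310. 178.] [608.3 236.1   4. ]
cup_seat 0.82 [155. 338.] [ 548.  -286.6   75. ]
```

View pics/scene0.png

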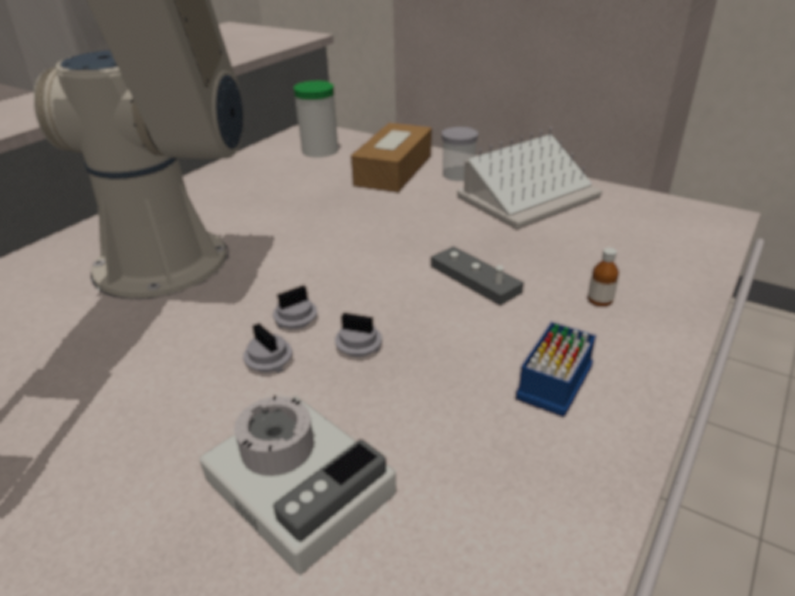

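View pics/side0.png

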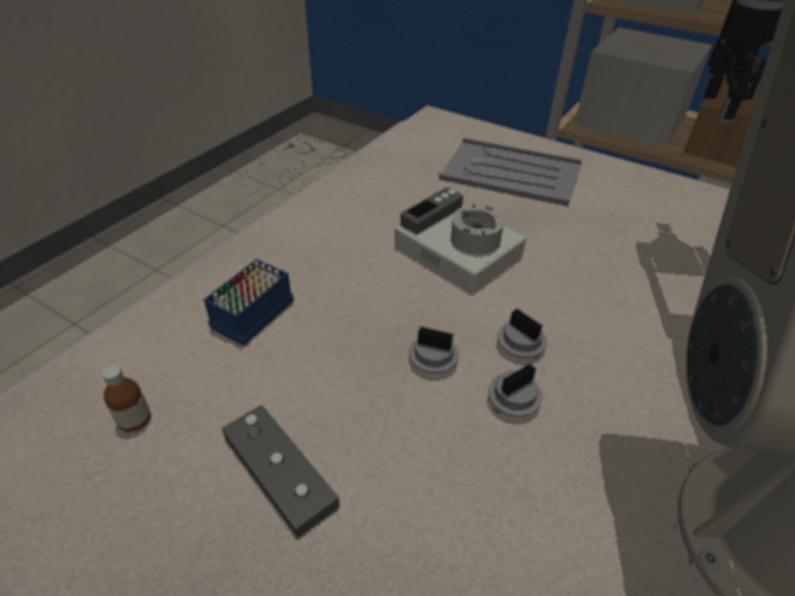

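The scene view (picture px/1.42) shows three lid look-alikes at (206,213), (188,243) and (252,235). The side view shows them at (366,265), (366,238) and (305,243). Their distances from the base are about 370, 415 and 482 mm, so (252,235) is the lid meant, at roughly (481,-28). The tall capsule is in the +x-side pocket, near scene (351,190).

Run:
```python
from h import *
G={n:grab(n) for n in('scene','side')}
save('lidcrop',G['scene'][0][190:290,160:300],5)
for n,g in G.items():
    C=cloud(g[1],*g[2:]).reshape(-1,3); C=C[~np.isnan(C[:,0])]
    def near(x,y,rad,z0,z1):
        return C[(np.hypot(C[:,0]-x,C[:,1]-y)<rad)&(C[:,2]>z0)&(C[:,2]<z1)]
    print(n)
    for nm,a in {'table':(480,100,40,-20,20),'lidA':(481,-25,45,45,70),'lidB':(396,-121,45,45,70),'lidC':(360,-19,45,45,70),'tray':(555,252,110,14,27),'caps':(600,238,60,38,60),'cup':(545,-262,60,79,100),'bottle':(700,250,1,0,1)}.items():
        P=near(*a)
        if len(P)<3: print(nm,len(P)); continue
        rc=cv2.minAreaRect(P[:,:2].astype(np.float32))
        print(nm,len(P),np.round(np.median(P,0),1),'zmax',np.round(P[:,2].max(),1),'rect',np.round(rc[0],1),np.round(rc[1],1),round(rc[2],1))
```

```text
scene
table 491 [481.2  98.2   0.8] zmax 4.4 rect [480.   99.2] [78.  76.2] 32.3
lidA 220 [486.8 -22.4  57. ] zmax 62.7 rect [485.2 -19.6] [50.5 16.5] 16.8
lidB 179 [ 392.4 -123.1   59.3] zmax 63.4 rect [ 388.7 -120.7] [14.4 53.4] 73.3
lidC 190 [355.  -19.1  57. ] zmax 62.5 rect [353.1 -17. ] [47.5 16.8] 69.7
tray 975 [559.7 239.1  24.3] zmax 27.0 rect [551.7 248.5] [ 64.9 179.2] 72.4
caps 43 [605.6 228.6  47.3] zmax 54.5 rect [604.4 231.1] [11.8 14.1] 72.4
cup 1164 [ 552.6 -278.    87.5] zmax 91.9 rect [ 547.4 -272.1] [88.4 87.9] 2.6
bottle 0
side
table 1093 [479.6 101.3  -0.9] zmax 2.2 rect [480.4 100.2] [78.1 79.2] 70.4
lidA 226 [483.8 -15.1  57.8] zmax 61.2 rect [484.1 -17.5] [49.7 16.5] 13.4
lidB 217 [ 386.2 -114.8   57.4] zmax 61.4 rect [ 387.6 -118.2] [16.4 51.2] 71.6
lidC 243 [351.5 -10.2  58.1] zmax 61.5 rect [352.5 -13.4] [51.1 14.8] 66.0
tray 3035 [539.5 254.1  23. ] zmax 26.9 rect [552.6 249.6] [ 60.7 176.9] 72.9
caps 72 [602.6 235.5  49.7] zmax 52.5 rect [604.  234.8] [14.  12.8] 25.0
cup 458 [ 544.3 -264.3   85.9] zmax 89.9 rect [ 547.2 -271.4] [85.2 90.8] 28.4
bottle 0
```

View pics/lidcrop.png

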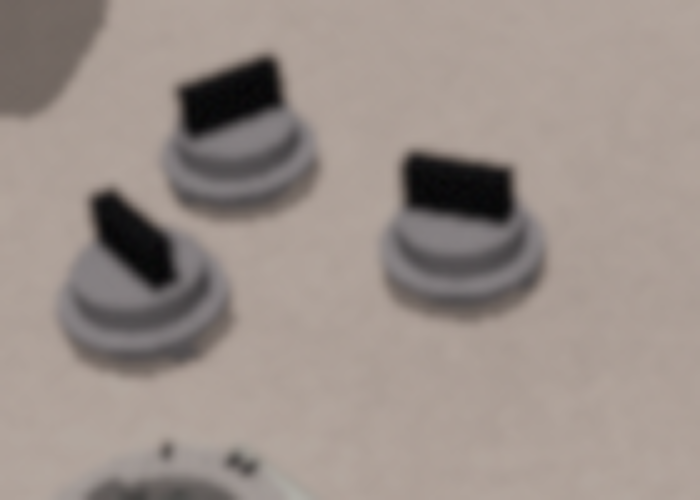

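The enlarged crop shows the lid meant at crop (460,240), the far-right one of the three. It is the farthest from the base (485 mm against 415 and 355), so it fits the description. Next I hover over the cup and find its yaw.

```bash
cat >> h.py <<'E'
def plan(xyz,yaw,n=None,step=40,lift=None):
    p,R,s=pose(); y0=np.arctan2(R[1,0],R[0,0]); dy=np.deg2rad(yaw)-y0
    if abs(dy)>np.pi: dy-=2*np.pi*np.sign(dy)
    D=np.array(xyz)-p
    if n is None: n=int(max(np.ceil(np.linalg.norm(D)/step),np.ceil(abs(np.rad2deg(dy))/8.4),1))
    print('from',np.round(p,1),round(np.rad2deg(y0),2),'rpy',np.round(np.rad2deg(s['tcp_rot']),2),'t',round(s['clock'],2),'n',n)
    rz=-np.rad2deg(dy)/n
    for i in range(n):
        y=y0+dy*i/n; d=D/n
        print('{"tx":%.2f,"ty":%.2f,"tz":%.2f,"rz":%.2f}'%((d[0]*np.cos(y)+d[1]*np.sin(y))/10,(d[0]*np.sin(y)-d[1]*np.cos(y))/10,-d[2]/10,rz),end=',')
    print()
E
python3 - <<'E'
from h import *
print(np.round(r.camera_model('wrist')['hand_eye'],3), r.camera_model('wrist')['fx'])
p,R,s=pose(); H=np.array(r.camera_model('wrist')['hand_eye']); t=R@H[:3,3]; print(t, R@H[:3,2])
plan([547-t[0],-272-t[1],260],26)
E
```

```text
[[ 1.0000e-03 -9.5200e-01 -3.0500e-01  7.7999e+01]
 [ 1.0000e+00  1.0000e-03 -1.0000e-03 -1.3340e+00]
 [ 1.0000e-03 -3.0500e-01  9.5200e-01 -1.4217e+02]
 [ 0.0000e+00  0.0000e+00  0.0000e+00  1.0000e+00]] 303.75200179196634
[ 69.517181    35.40048084 142.1695435 ] [-0.27469193 -0.13297933 -0.95229241]
from [ 274.  -561.8  231.3] 26.0 rpy [180.   0.  26.] t 0.7 n 9
{"tx":3.27,"ty":-1.55,"tz":-0.32,"rz":0.00},{"tx":3.27,"ty":-1.55,"tz":-0.32,"rz":0.00},{"tx":3.27,"ty":-1.55,"tz":-0.32,"rz":0.00},{"tx":3.27,"ty":-1.55,"tz":-0.32,"rz":0.00},{"tx":3.27,"ty":-1.55,"tz":-0.32,"rz":0.00},{"tx":3.27,"ty":-1.55,"tz":-0.32,"rz":0.00},{"tx":3.27,"ty":-1.55,"tz":-0.32,"rz":0.00},{"tx":3.27,"ty":-1.55,"tz":-0.32,"rz":0.00},{"tx":3.27,"ty":-1.55,"tz":-0.32,"rz":0.00},
```

Request:
{"fn": "move_arm", "kwargs": {
  "increments": [
    {"tx": 3.6,"ty": -1.4},
    {"tx": 3.8,"ty": -1.4},
    {"tx": 3.8,"ty": -1.4},
    {"tx": 3.8,"ty": -1.4},
    {"tx": 3.8,"ty": -1.4},
    {"tx": 3.8,"ty": -1.4},
    {"tx": 3.8,"ty": -1.4},
    {"tx": 3.8,"ty": -1.4},
    {"tx": 3.8,"ty": -1.4},
    {"tx": 3.8,"ty": -1.4},
    {},
    {}
  ]
}}

```text
invalid input
```

Run:
```python
from h import *
g=grab('wrist'); save('w1',g[0],1.4); print(pose()[0],pose()[2]['clock'])
for q,z in(('cup_rim',87.5),('cup_seat',75)):
    for o in r.place_of(q,'wrist')[:2]: print(q,o,np.round(ray(o['location'][::-1],z,*g[2:]),1))
C=cloud(g[1],*g[2:]).reshape(-1,3); C=C[~np.isnan(C[:,0])]
P=C[(np.hypot(C[:,0]-547,C[:,1]+272)<65)&(C[:,2]>80)&(C[:,2]<95)]
print(np.median(P[:,2]),cv2.minEnclosingCircle(P[:,:2].astype(np.float32)))
# top-down rectified image of rim plane
cx,cy=547.3,-271.7; N=600; s=0.2
from itertools import product
m=g[2]; K=np.array([[m['fx'],0,m['cx']],[0,m['fy'],m['cy']],[0,0,1]])
xs=lambda z:[np.array([cx-60,cy-60,z]),np.array([cx+60,cy-60,z]),np.array([cx+60,cy+60,z]),np.array([cx-60,cy+60,z])]
src=np.float32([proj(X,*g[2:]) for X in xs(87.5)]); dst=np.float32([[0,N],[N,N],[N,0],[0,0]])
T=cv2.warpPerspective(g[0],cv2.getPerspectiveTransform(src,dst),(N,N),flags=cv2.INTER_CUBIC)
for i in range(0,N,50): cv2.line(T,(i,0),(i,6),(255,0,0),1);cv2.line(T,(0,i),(6,i),(255,0,0),1)
save('rim1',T)
```

```text
[ 273.99439844 -561.76255745  231.31627038] 0.75
nan ((0.0, 0.0), 0.0)
  return _methods._mean(a, axis=axis, dtype=dtype,
  ret = ret.dtype.type(ret / rcount)
```

View pics/rim1.png

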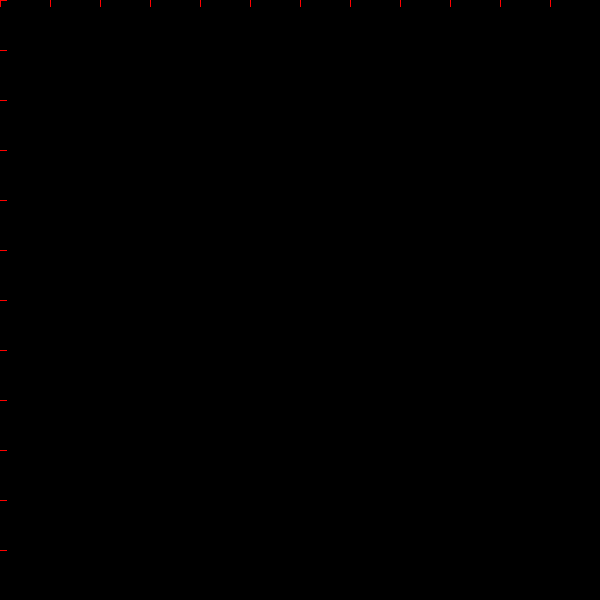

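The move was refused, probably because of the empty rows, and so the picture is blank.

Request:
{"fn": "move_arm", "kwargs": {
  "increments": [
    {"tx": 3.6,"ty": -1.4,"gripper": 1},
    {"tx": 3.8,"ty": -1.4},
    {"tx": 3.8,"ty": -1.4},
    {"tx": 3.8,"ty": -1.4},
    {"tx": 3.8,"ty": -1.4},
    {"tx": 3.8,"ty": -1.4},
    {"tx": 3.8,"ty": -1.4},
    {"tx": 3.8,"ty": -1.4},
    {"tx": 3.8,"ty": -1.4},
    {"tx": 3.8,"ty": -1.4},
    {"tx": 0},
    {"tx": 0}
  ],
  "squeeze": 40
}}

```text
invalid input
```

Next guess: every row needs all seven numbers.

Request:
{"fn": "move_arm", "kwargs": {
  "increments": [
    {"tx": 3.6,"ty": -1.4,"tz": 0,"rx": 0,"ry": 0,"rz": 0,"gripper": 1},
    {"tx": 3.8,"ty": -1.4,"tz": 0,"rx": 0,"ry": 0,"rz": 0,"gripper": 1},
    {"tx": 3.8,"ty": -1.4,"tz": 0,"rx": 0,"ry": 0,"rz": 0,"gripper": 1},
    {"tx": 3.8,"ty": -1.4,"tz": 0,"rx": 0,"ry": 0,"rz": 0,"gripper": 1},
    {"tx": 3.8,"ty": -1.4,"tz": 0,"rx": 0,"ry": 0,"rz": 0,"gripper": 1},
    {"tx": 3.8,"ty": -1.4,"tz": 0,"rx": 0,"ry": 0,"rz": 0,"gripper": 1},
    {"tx": 3.8,"ty": -1.4,"tz": 0,"rx": 0,"ry": 0,"rz": 0,"gripper": 1},
    {"tx": 3.8,"ty": -1.4,"tz": 0,"rx": 0,"ry": 0,"rz": 0,"gripper": 1},
    {"tx": 3.8,"ty": -1.4,"tz": 0,"rx": 0,"ry": 0,"rz": 0,"gripper": 1},
    {"tx": 3.8,"ty": -1.4,"tz": 0,"rx": 0,"ry": 0,"rz": 0,"gripper": 1},
    {"tx": 0,"ty": 0,"tz": 0,"rx": 0,"ry": 0,"rz": 0,"gripper": 1},
    {"tx": 0,"ty": 0,"tz": 0,"rx": 0,"ry": 0,"rz": 0,"gripper": 1}
  ],
  "squeeze": 40
}}

```text
clock: 2.05
eef_pos: [552.7, -269.5, 231.1]
tcp_rot: [-3.142, 0.0, 0.456]
contact_force: [0.4, 0.1, 0.1]
opening: 0.999
```

```bash
cat >> h.py <<'E'
def topdown(g,cx,cy,z,half,N=600):
    xs=[(cx-half,cy-half,z),(cx+half,cy-half,z),(cx+half,cy+half,z),(cx-half,cy+half,z)]
    src=np.float32([proj(X,*g[2:]) for X in xs]); dst=np.float32([[0,N],[N,N],[N,0],[0,0]])
    return cv2.warpPerspective(g[0],cv2.getPerspectiveTransform(src,dst),(N,N),flags=cv2.INTER_CUBIC)
E
cat > cup.py <<'E'
from h import *
print(pose()[0],pose()[2]['clock'])
g=grab('wrist')
for q,z in(('cup_rim',87.5),('cup_seat',75)):
    for o in r.place_of(q,'wrist')[:2]: print(q,o,np.round(ray(o['location'][::-1],z,*g[2:]),1))
C=cloud(g[1],*g[2:]).reshape(-1,3); C=C[~np.isnan(C[:,0])]
P=C[(np.hypot(C[:,0]-547,C[:,1]+272)<65)&(C[:,2]>80)&(C[:,2]<95)]
if len(P): print(len(P),np.median(P[:,2]),cv2.minEnclosingCircle(P[:,:2].astype(np.float32)))
save('rim2',topdown(g,547.3,-271.7,87.5,60))
E
python3 cup.py
```

```text
[ 552.67934374 -269.5422106   231.12145078] 2.05
cup_rim {'location': [197.2, 274.7], 'confidence': 0.8} [ 545.2 -266.9   87.5]
cup_seat {'location': [191.1, 276.8], 'confidence': 0.58} [ 548.5 -267.5   75. ]
3432 86.79140993513573 ((545.7052001953125, -268.2258605957031), 44.46176528930664)
```

View pics/rim2.png

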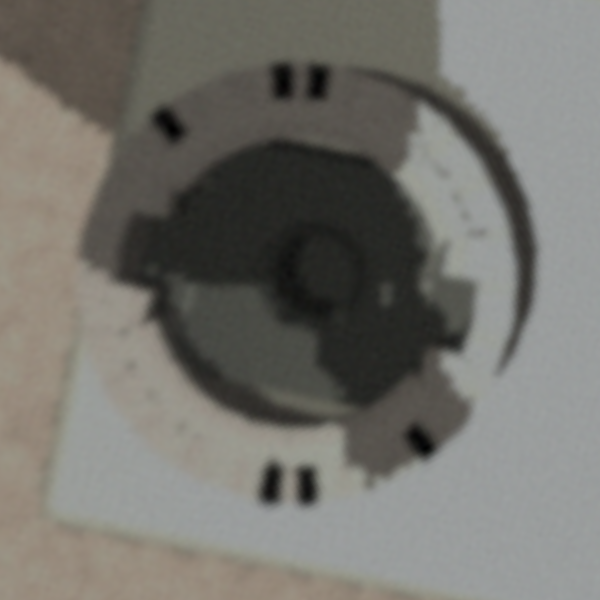

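The rim shows at centre (295,283), with single marks at (170,126) and (420,440) and double marks at (300,82) and (289,485). The notch line is therefore at -11.5°/168.5°. I'll turn the wrist about 136° in place, which I need for the capsule anyway, and look again to cancel the hand-eye error.

Request:
{"fn": "move_arm", "kwargs": {
  "increments": [
    {"tx": 0,"ty": 0,"tz": 0,"rx": 0,"ry": 0,"rz": -8,"gripper": 1},
    {"tx": 0,"ty": 0,"tz": 0,"rx": 0,"ry": 0,"rz": -8,"gripper": 1},
    {"tx": 0,"ty": 0,"tz": 0,"rx": 0,"ry": 0,"rz": -8,"gripper": 1},
    {"tx": 0,"ty": 0,"tz": 0,"rx": 0,"ry": 0,"rz": -8,"gripper": 1},
    {"tx": 0,"ty": 0,"tz": 0,"rx": 0,"ry": 0,"rz": -8,"gripper": 1},
    {"tx": 0,"ty": 0,"tz": 0,"rx": 0,"ry": 0,"rz": -8,"gripper": 1},
    {"tx": 0,"ty": 0,"tz": 0,"rx": 0,"ry": 0,"rz": -8,"gripper": 1},
    {"tx": 0,"ty": 0,"tz": 0,"rx": 0,"ry": 0,"rz": -8,"gripper": 1},
    {"tx": 0,"ty": 0,"tz": 0,"rx": 0,"ry": 0,"rz": -8,"gripper": 1}
  ]
}}

```text
clock: 3.1
eef_pos: [551.4, -271.4, 231.4]
tcp_rot: [-3.141, 0.0, 1.714]
contact_force: [-0.5, -0.2, 0.4]
opening: 0.999
```

Request:
{"fn": "move_arm", "kwargs": {
  "increments": [
    {"tx": 0,"ty": 0,"tz": 0,"rx": 0,"ry": 0,"rz": -8,"gripper": 1},
    {"tx": 0,"ty": 0,"tz": 0,"rx": 0,"ry": 0,"rz": -8,"gripper": 1},
    {"tx": 0,"ty": 0,"tz": 0,"rx": 0,"ry": 0,"rz": -8,"gripper": 1},
    {"tx": 0,"ty": 0,"tz": 0,"rx": 0,"ry": 0,"rz": -8,"gripper": 1},
    {"tx": 0,"ty": 0,"tz": 0,"rx": 0,"ry": 0,"rz": -8,"gripper": 1},
    {"tx": 0,"ty": 0,"tz": 0,"rx": 0,"ry": 0,"rz": -8,"gripper": 1},
    {"tx": 0,"ty": 0,"tz": 0,"rx": 0,"ry": 0,"rz": -8,"gripper": 1},
    {"tx": 0,"ty": 0,"tz": 0,"rx": 0,"ry": 0,"rz": -8.5,"gripper": 1},
    {"tx": 0,"ty": 0,"tz": 0,"rx": 0,"ry": 0,"rz": 0,"gripper": 1},
    {"tx": 0,"ty": 0,"tz": 0,"rx": 0,"ry": 0,"rz": 0,"gripper": 1}
  ]
}}

```text
clock: 4.1
eef_pos: [551.8, -271.0, 231.4]
tcp_rot: [-3.142, 0.0, 2.83]
contact_force: [-0.1, 0.4, 0.2]
opening: 0.997
```

```bash
cat > marks.py <<'E'
from h import *
def marks(im,cx,cy,half=60):
    """dark mark blobs of a topdown image -> centre, notch yaw"""
    k=im.shape[0]/2/half; v=im.max(2); bw=(v<45).astype(np.uint8)
    n,l,st,ce=cv2.connectedComponentsWithStats(bw); out=[]
    for i in range(1,n):
        if 200<st[i,4]<1300 and max(st[i,2:4])<60: out.append((ce[i][0]/k-half+cx,half-ce[i][1]/k+cy,st[i,4]))
    return np.array(out)
if __name__=='__main__':
    print(np.round(marks(cv2.imread('pics/rim2.png'),547.3,-271.7),1))
    g=grab('wrist'); T=topdown(g,547.3,-271.7,87.5,60); save('rim3',T); print(pose()[0],np.rad2deg(pose()[2]['tcp_rot']),pose()[2]['clock'])
    print(np.round(marks(T,547.3,-271.7),1))
    C=cloud(g[1],*g[2:]).reshape(-1,3); C=C[~np.isnan(C[:,0])]
    P=C[(np.hypot(C[:,0]-547,C[:,1]+272)<65)&(C[:,2]>80)&(C[:,2]<95)]
    print(len(P),np.median(P[:,2]),cv2.minEnclosingCircle(P[:,:2].astype(np.float32)))
E
python3 marks.py
```

```text
[[ 543.8 -227.9  511. ]
 [ 550.8 -228.1  481. ]
 [ 521.1 -236.6  536. ]
 [ 526.4 -283.9  516. ]
 [ 571.2 -299.8  463. ]
 [ 541.5 -308.5  281. ]
 [ 548.6 -308.9  260. ]]
[ 551.91869915 -270.81980365  231.32684914] [-1.79996747e+02 -1.32938065e-03  1.62208455e+02] 4.15
[[ 543.9 -227.9  475. ]
 [ 550.9 -228.   484. ]
 [ 520.6 -236.   559. ]
 [ 572.4 -262.4  377. ]
 [ 568.8 -282.2  436. ]
 [ 571.3 -299.8  248. ]
 [ 541.5 -308.5  249. ]
 [ 548.4 -308.6  247. ]]
3496 86.76394347563982 ((546.6231689453125, -268.6209411621094), 44.52910614013672)
```

The two views agree within 0.3 mm, so the hand-eye calibration is good. The cup axis is at (546.1,-268.2) and the notch line at 168.4°. Next I look at the lid on the way to the tray.

Request:
{"fn": "move_arm", "kwargs": {
  "increments": [
    {"tx": 2.2,"ty": 3.1,"tz": 0,"rx": 0,"ry": 0,"rz": 0,"gripper": 1},
    {"tx": 2.2,"ty": 3.1,"tz": 0,"rx": 0,"ry": 0,"rz": 0,"gripper": 1},
    {"tx": 2.2,"ty": 3.1,"tz": 0,"rx": 0,"ry": 0,"rz": 0,"gripper": 1},
    {"tx": 2.2,"ty": 3.1,"tz": 0,"rx": 0,"ry": 0,"rz": 0,"gripper": 1},
    {"tx": 2.2,"ty": 3.1,"tz": 0,"rx": 0,"ry": 0,"rz": 0,"gripper": 1},
    {"tx": 2.2,"ty": 3.1,"tz": 0,"rx": 0,"ry": 0,"rz": 0,"gripper": 1},
    {"tx": 2.2,"ty": 3.1,"tz": 0,"rx": 0,"ry": 0,"rz": 0,"gripper": 1},
    {"tx": 0,"ty": 0,"tz": 0,"rx": 0,"ry": 0,"rz": 0,"gripper": 1},
    {"tx": 0,"ty": 0,"tz": 0,"rx": 0,"ry": 0,"rz": 0,"gripper": 1}
  ]
}}

```text
clock: 5.05
eef_pos: [470.8, -16.6, 231.6]
tcp_rot: [-3.142, 0.001, 2.836]
contact_force: [1.8, 0.6, -0.1]
opening: 0.999
```

Run:
```python
from h import *
g=grab('wrist')
C=cloud(g[1],*g[2:]).reshape(-1,3); ok=~np.isnan(C[:,0]); dark=(g[0].max(2).reshape(-1)<60)
a=ok&(np.hypot(C[:,0]-484,C[:,1]+18)<50)&(C[:,2]>52)&(C[:,2]<66)
for P in (C[a],C[a&dark]):
    rc=cv2.minAreaRect(P[:,:2].astype(np.float32)); print(len(P),np.median(P,0),rc)
T=topdown(g,484.6,-18.5,60,50); save('lid2',T)
bw=(T.max(2)<45).astype(np.uint8); n,l,st,ce=cv2.connectedComponentsWithStats(bw); i=1+np.argmax(st[1:,4])
pts=np.argwhere(l==i)[:,::-1].astype(np.float32); rc=cv2.minAreaRect(pts); print('top img',rc, 484.6-50+rc[0][0]/6, -18.5+50-rc[0][1]/6)
print(g[2]['fx'],g[4])
plan([604.5-18,232.6+6,231],162.6)
```

```text
607 [482.09347921 -15.63387394  59.50688079] ((483.7292785644531, -15.822518348693848), (50.41014862060547, 14.164031982421875), 15.92002010345459)
552 [481.48308543 -15.28746927  59.53900377] ((482.71759033203125, -15.58735179901123), (48.593360900878906, 13.156717300415039), 15.920022010803223)
top img ((274.1138916015625, 273.40423583984375), (97.17835235595703, 311.6427001953125), 74.26119995117188) 480.28564860026046 -14.06737263997396
303.75200179196634 [395.45155509   8.11809573 373.69975996]
from [471.1 -17.2 231.6] 162.44 rpy [-1.7999e+02  5.0000e-02  1.6244e+02] t 5.1 n 8
{"tx":-0.41,"ty":3.48,"tz":0.01,"rz":-0.02},{"tx":-0.41,"ty":3.48,"tz":0.01,"rz":-0.02},{"tx":-0.41,"ty":3.48,"tz":0.01,"rz":-0.02},{"tx":-0.41,"ty":3.48,"tz":0.01,"rz":-0.02},{"tx":-0.42,"ty":3.48,"tz":0.01,"rz":-0.02},{"tx":-0.42,"ty":3.48,"tz":0.01,"rz":-0.02},{"tx":-0.42,"ty":3.48,"tz":0.01,"rz":-0.02},{"tx":-0.42,"ty":3.48,"tz":0.01,"rz":-0.02},
```

View pics/lid2.png

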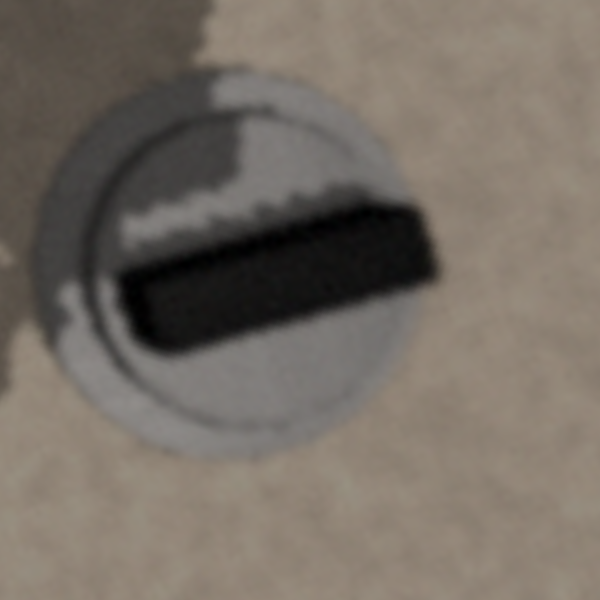

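The lid's bar shows at (280,277), giving an axis at about (483.7,-15.8) and a bar yaw of about 15.5°. Now the capsule.

Request:
{"fn": "move_arm", "kwargs": {
  "increments": [
    {"tx": -0.4,"ty": 3.5,"tz": 0,"rx": 0,"ry": 0,"rz": 0,"gripper": 1},
    {"tx": -0.4,"ty": 3.5,"tz": 0,"rx": 0,"ry": 0,"rz": 0,"gripper": 1},
    {"tx": -0.4,"ty": 3.5,"tz": 0,"rx": 0,"ry": 0,"rz": 0,"gripper": 1},
    {"tx": -0.4,"ty": 3.5,"tz": 0,"rx": 0,"ry": 0,"rz": 0,"gripper": 1},
    {"tx": -0.4,"ty": 3.5,"tz": 0,"rx": 0,"ry": 0,"rz": 0,"gripper": 1},
    {"tx": -0.4,"ty": 3.5,"tz": 0,"rx": 0,"ry": 0,"rz": 0,"gripper": 1},
    {"tx": -0.4,"ty": 3.5,"tz": 0,"rx": 0,"ry": 0,"rz": 0,"gripper": 1},
    {"tx": -0.4,"ty": 3.5,"tz": 0,"rx": 0,"ry": 0,"rz": 0,"gripper": 1},
    {"tx": 0,"ty": 0,"tz": 0,"rx": 0,"ry": 0,"rz": 0,"gripper": 1},
    {"tx": 0,"ty": 0,"tz": 0,"rx": 0,"ry": 0,"rz": 0,"gripper": 1},
    {"tx": 0,"ty": 0,"tz": 0,"rx": 0,"ry": 0,"rz": 0,"gripper": 1}
  ]
}}

```text
clock: 6.2
eef_pos: [585.5, 238.9, 230.9]
tcp_rot: [-3.141, -0.001, 2.834]
contact_force: [0.2, -1.2, -0.7]
opening: 1.002
```

Run:
```python
from h import *
g=grab('wrist'); save('w2',g[0],1.2)
C=cloud(g[1],*g[2:]).reshape(-1,3); C=C[~np.isnan(C[:,0])]
P=C[(np.hypot(C[:,0]-604,C[:,1]-233)<45)&(C[:,2]>46)&(C[:,2]<60)]
print(len(P),np.median(P,0),cv2.minEnclosingCircle(P[:,:2].astype(np.float32)))
P=C[(np.hypot(C[:,0]-552,C[:,1]-249)<110)&(C[:,2]>20)&(C[:,2]<27)]; print(len(P),cv2.minAreaRect(P[:,:2].astype(np.float32)))
print(r.place_of('capsule','wrist')[:2])
T=topdown(g,600,235,52,40); save('cap',T)
```

```text
129 [603.15163332 236.46091392  51.41709953] ((603.7003784179688, 236.3711395263672), 6.9769744873046875)
7729 ((551.6163330078125, 252.37338256835938), (60.2426872253418, 174.75450134277344), 72.97866821289062)
[{'location': [188.7, 279.8], 'confidence': 0.76}]
```

View pics/cap.png

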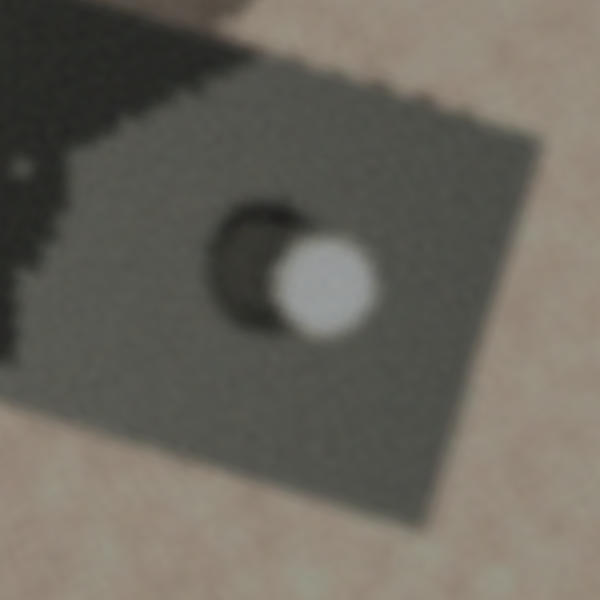

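The capsule top is at (325,286), which is (603.5,236.6), and the cloud and the tray fit both agree. I move to above it.

```bash
python3 -c "
from h import *
plan([603.6,236.5,80],163,4)"
```

```text
from [585.4 239.  231.3] 162.4 rpy [-1.7998e+02 -1.0000e-02  1.6240e+02] t 6.3 n 4
{"tx":-0.45,"ty":0.08,"tz":3.78,"rz":-0.15},{"tx":-0.45,"ty":0.08,"tz":3.78,"rz":-0.15},{"tx":-0.45,"ty":0.08,"tz":3.78,"rz":-0.15},{"tx":-0.45,"ty":0.07,"tz":3.78,"rz":-0.15},
```

Request:
{"fn": "move_arm", "kwargs": {
  "increments": [
    {"tx": -0.45,"ty": 0.08,"tz": 3.8,"rx": 0,"ry": 0,"rz": -0.15,"gripper": -0.1},
    {"tx": -0.45,"ty": 0.08,"tz": 3.8,"rx": 0,"ry": 0,"rz": -0.15,"gripper": -0.1},
    {"tx": -0.45,"ty": 0.08,"tz": 3.8,"rx": 0,"ry": 0,"rz": -0.15,"gripper": -0.1},
    {"tx": -0.45,"ty": 0.08,"tz": 3.8,"rx": 0,"ry": 0,"rz": -0.15,"gripper": -0.1},
    {"tx": 0,"ty": 0,"tz": 0,"rx": 0,"ry": 0,"rz": 0,"gripper": -0.1},
    {"tx": 0,"ty": 0,"tz": 0,"rx": 0,"ry": 0,"rz": 0,"gripper": -0.1},
    {"tx": 0,"ty": 0,"tz": 0,"rx": 0,"ry": 0,"rz": 0,"gripper": -0.1}
  ],
  "squeeze": 30
}}

```text
clock: 7.0
eef_pos: [604.8, 238.4, 81.7]
tcp_rot: [3.14, 0.002, 2.846]
contact_force: [0.6, 0.6, -0.1]
opening: 0.45
```

```bash
python3 -c "
from h import *
plan([603.6,236.5,30],163,3); print(r.sense()['opening'])"
```

```text
from [604.8 238.4  81.7] 163.07 rpy [1.7989e+02 1.4000e-01 1.6307e+02] t 7.0 n 3
{"tx":0.02,"ty":-0.07,"tz":1.72,"rz":0.02},{"tx":0.02,"ty":-0.07,"tz":1.72,"rz":0.02},{"tx":0.02,"ty":-0.07,"tz":1.72,"rz":0.02},
0.4500828750227836
```

Request:
{"fn": "move_arm", "kwargs": {
  "increments": [
    {"tx": 0,"ty": 0,"tz": 0.8,"rx": 0,"ry": 0,"rz": 0,"gripper": -0.1},
    {"tx": 0,"ty": 0,"tz": 0,"rx": 0,"ry": 0,"rz": 0,"gripper": -0.1}
  ]
}}

```text
clock: 7.2
eef_pos: [603.8, 238.3, 72.0]
tcp_rot: [3.141, 0.001, 2.847]
contact_force: [-1.1, 0.0, -0.4]
opening: 0.449
```

```bash
python3 -c "
from h import *
plan([603.6,236.5,30],163,3); g=grab('wrist'); print(pose()[0],pose()[2]['qvel']); save('x',g[0]);
C=cloud(g[1],*g[2:]).reshape(-1,3); C=C[~np.isnan(C[:,0])]
P=C[(np.hypot(C[:,0]-604,C[:,1]-236)<15)&(C[:,2]>46)&(C[:,2]<60)]
print(len(P)); print(cv2.minEnclosingCircle(P[:,:2].astype(np.float32)) if len(P) else '')
"
```

```text
from [603.8 238.3  72. ] 163.1 rpy [1.7996e+02 5.0000e-02 1.6310e+02] t 7.2 n 3
{"tx":-0.01,"ty":-0.06,"tz":1.40,"rz":0.03},{"tx":-0.01,"ty":-0.06,"tz":1.40,"rz":0.03},{"tx":-0.01,"ty":-0.06,"tz":1.40,"rz":0.03},
[603.62410432 238.30078938  71.90635285] [-9.40352816e-04  3.11626868e-04 -2.47217320e-03 -2.08098166e-05
  4.41146886e-03 -6.23746995e-04]
460
((603.7208251953125, 236.327392578125), 7.293132781982422)
```

The near check puts the capsule at (603.7,236.3). I correct 2 mm and descend.

Request:
{"fn": "move_arm", "kwargs": {
  "increments": [
    {"tx": -0.03,"ty": -0.09,"tz": 0.7,"rx": 0,"ry": 0,"rz": 0,"gripper": -0.1},
    {"tx": -0.02,"ty": -0.09,"tz": 1.2,"rx": 0,"ry": 0,"rz": 0,"gripper": -0.1},
    {"tx": 0,"ty": 0,"tz": 1.2,"rx": 0,"ry": 0,"rz": 0,"gripper": -0.1},
    {"tx": 0,"ty": 0,"tz": 1.1,"rx": 0,"ry": 0,"rz": 0,"gripper": -0.1},
    {"tx": 0,"ty": 0,"tz": 0,"rx": 0,"ry": 0,"rz": 0,"gripper": -1},
    {"tx": 0,"ty": 0,"tz": 0,"rx": 0,"ry": 0,"rz": 0,"gripper": -1},
    {"tx": 0,"ty": 0,"tz": 0,"rx": 0,"ry": 0,"rz": 0,"gripper": -1},
    {"tx": 0,"ty": 0,"tz": 0,"rx": 0,"ry": 0,"rz": 0,"gripper": -1},
    {"tx": 0,"ty": 0,"tz": 0,"rx": 0,"ry": 0,"rz": 0,"gripper": -1},
    {"tx": 0,"ty": 0,"tz": 0,"rx": 0,"ry": 0,"rz": 0,"gripper": -1}
  ],
  "squeeze": 30
}}

```text
clock: 8.25
eef_pos: [603.8, 236.4, 29.7]
tcp_rot: [3.141, 0.0, 2.847]
contact_force: [-0.2, 0.4, 0.5]
opening: 0.147
```

Request:
{"fn": "move_arm", "kwargs": {
  "increments": [
    {"tx": 0,"ty": 0,"tz": -1,"rx": 0,"ry": 0,"rz": 0,"gripper": -1},
    {"tx": 0,"ty": 0,"tz": -2,"rx": 0,"ry": 0,"rz": 0,"gripper": -1},
    {"tx": 0,"ty": 0,"tz": -3,"rx": 0,"ry": 0,"rz": 0,"gripper": -1},
    {"tx": 0,"ty": 0,"tz": -3.5,"rx": 0,"ry": 0,"rz": 0,"gripper": -1},
    {"tx": 0,"ty": 0,"tz": -3,"rx": 0,"ry": 0,"rz": 0,"gripper": -1}
  ]
}}

```text
clock: 8.75
eef_pos: [603.9, 236.5, 156.9]
tcp_rot: [3.141, 0.001, 2.847]
contact_force: [1.5, 0.0, 0.1]
opening: 0.149
```

```bash
python3 -c "
from h import *
print(r.sense()['opening']); plan([546.1,-268.2,155],163,15)"
```

```text
0.1494660444662436
from [603.9 236.5 156.9] 163.1 rpy [1.7994e+02 7.0000e-02 1.6310e+02] t 8.75 n 15
{"tx":-0.61,"ty":-3.33,"tz":0.01,"rz":0.01},{"tx":-0.61,"ty":-3.33,"tz":0.01,"rz":0.01},{"tx":-0.61,"ty":-3.33,"tz":0.01,"rz":0.01},{"tx":-0.61,"ty":-3.33,"tz":0.01,"rz":0.01},{"tx":-0.61,"ty":-3.33,"tz":0.01,"rz":0.01},{"tx":-0.61,"ty":-3.33,"tz":0.01,"rz":0.01},{"tx":-0.61,"ty":-3.33,"tz":0.01,"rz":0.01},{"tx":-0.61,"ty":-3.33,"tz":0.01,"rz":0.01},{"tx":-0.61,"ty":-3.33,"tz":0.01,"rz":0.01},{"tx":-0.61,"ty":-3.33,"tz":0.01,"rz":0.01},{"tx":-0.61,"ty":-3.33,"tz":0.01,"rz":0.01},{"tx":-0.61,"ty":-3.33,"tz":0.01,"rz":0.01},{"tx":-0.61,"ty":-3.33,"tz":0.01,"rz":0.01},{"tx":-0.61,"ty":-3.33,"tz":0.01,"rz":0.01},{"tx":-0.61,"ty":-3.33,"tz":0.01,"rz":0.01},
```

Request:
{"fn": "move_arm", "kwargs": {
  "increments": [
    {"tx": -0.6,"ty": -3,"tz": 0,"rx": 0,"ry": 0,"rz": 0,"gripper": -1},
    {"tx": -0.6,"ty": -3.4,"tz": 0,"rx": 0,"ry": 0,"rz": 0,"gripper": -1},
    {"tx": -0.6,"ty": -3.4,"tz": 0,"rx": 0,"ry": 0,"rz": 0,"gripper": -1},
    {"tx": -0.6,"ty": -3.4,"tz": 0,"rx": 0,"ry": 0,"rz": 0,"gripper": -1},
    {"tx": -0.6,"ty": -3.4,"tz": 0,"rx": 0,"ry": 0,"rz": 0,"gripper": -1},
    {"tx": -0.6,"ty": -3.4,"tz": 0,"rx": 0,"ry": 0,"rz": 0,"gripper": -1},
    {"tx": -0.6,"ty": -3.4,"tz": 0,"rx": 0,"ry": 0,"rz": 0,"gripper": -1},
    {"tx": -0.6,"ty": -3.4,"tz": 0,"rx": 0,"ry": 0,"rz": 0,"gripper": -1},
    {"tx": -0.6,"ty": -3.4,"tz": 0,"rx": 0,"ry": 0,"rz": 0,"gripper": -1},
    {"tx": -0.6,"ty": -3.4,"tz": 0,"rx": 0,"ry": 0,"rz": 0,"gripper": -1},
    {"tx": -0.6,"ty": -3.4,"tz": 0,"rx": 0,"ry": 0,"rz": 0,"gripper": -1},
    {"tx": -0.6,"ty": -3.4,"tz": 0,"rx": 0,"ry": 0,"rz": 0,"gripper": -1}
  ]
}}

```text
clock: 9.95
eef_pos: [555.0, -172.7, 155.3]
tcp_rot: [-3.142, 0.001, 2.847]
contact_force: [1.3, -0.6, 0.2]
opening: 0.15
```

Request:
{"fn": "move_arm", "kwargs": {
  "increments": [
    {"tx": -0.7,"ty": -3.4,"tz": 0,"rx": 0,"ry": 0,"rz": 0,"gripper": -1},
    {"tx": -0.7,"ty": -3.3,"tz": 0,"rx": 0,"ry": 0,"rz": 0,"gripper": -1},
    {"tx": -0.5,"ty": -2.8,"tz": 0,"rx": 0,"ry": 0,"rz": 0,"gripper": -1},
    {"tx": 0,"ty": 0,"tz": 0,"rx": 0,"ry": 0,"rz": 0,"gripper": -1},
    {"tx": 0,"ty": 0,"tz": 0,"rx": 0,"ry": 0,"rz": 0,"gripper": -1},
    {"tx": 0,"ty": 0,"tz": 0,"rx": 0,"ry": 0,"rz": 0,"gripper": -1}
  ]
}}

```text
clock: 10.55
eef_pos: [545.6, -266.8, 154.6]
tcp_rot: [3.141, 0.0, 2.847]
contact_force: [0.7, -0.1, -0.4]
opening: 0.147
```

Run:
```python
from h import *
from marks import marks
print(r.sense()['opening'],r.sense()['clock']); plan([546.1,-268.2,115],163,3)
g=grab('wrist'); print(np.round(marks(topdown(g,547.3,-271.7,87.5,60),547.3,-271.7),1)); 
p,R,s=pose()
print('tcp proj',proj(p,*g[2:]),'cap bottom',proj(p-[0,0,26],*g[2:]))
save('w3',g[0],1.4)
```

```text
0.14719920254938834 10.55
from [ 545.6 -266.8  154.6] 163.12 rpy [1.7998e+02 1.0000e-02 1.6312e+02] t 10.55 n 3
{"tx":-0.03,"ty":-0.04,"tz":1.32,"rz":0.04},{"tx":-0.03,"ty":-0.04,"tz":1.32,"rz":0.04},{"tx":-0.03,"ty":-0.04,"tz":1.32,"rz":0.04},
[[ 544.  -227.8  511. ]
 [ 551.  -228.2  529. ]
 [ 521.  -236.2  556. ]
 [ 551.8 -250.5  842. ]
 [ 525.2 -269.4  209. ]
 [ 541.6 -308.4  377. ]
 [ 548.6 -308.6  393. ]]
tcp proj (np.float64(277.11006956338525), np.float64(266.2111609652458)) cap bottom (np.float64(277.28544914158994), np.float64(244.9510705137868))
```

View pics/w3.png

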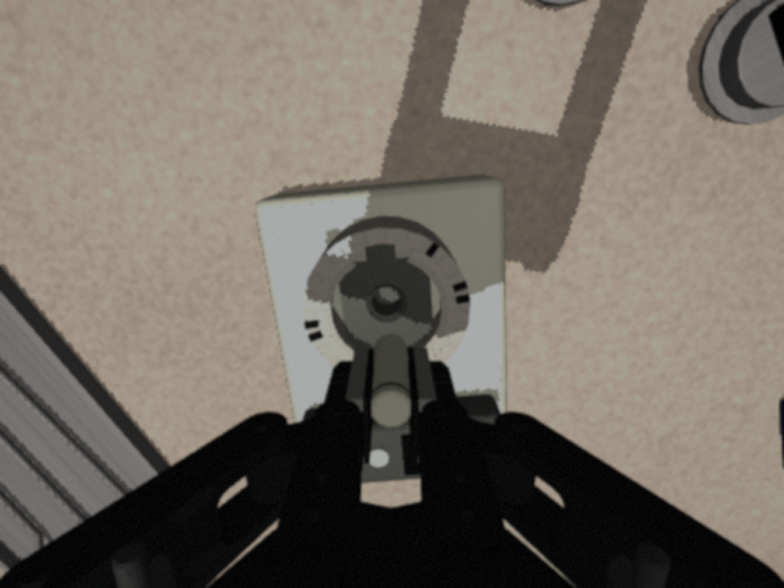

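The capsule is held upright, centred between the pads at (390,370), with the well in view at (386,299). I correct 1.5 mm and lower it to just over the well.

Request:
{"fn": "move_arm", "kwargs": {
  "increments": [
    {"tx": -0.05,"ty": -0.06,"tz": 1.5,"rx": 0,"ry": 0,"rz": 0,"gripper": -1},
    {"tx": -0.05,"ty": -0.06,"tz": 1.7,"rx": 0,"ry": 0,"rz": 0,"gripper": -1},
    {"tx": 0,"ty": 0,"tz": 1.5,"rx": 0,"ry": 0,"rz": 0,"gripper": -1},
    {"tx": 0,"ty": 0,"tz": 0,"rx": 0,"ry": 0,"rz": 0,"gripper": -1},
    {"tx": 0,"ty": 0,"tz": 0,"rx": 0,"ry": 0,"rz": 0,"gripper": -1}
  ]
}}

```text
clock: 11.1
eef_pos: [545.9, -268.6, 106.6]
tcp_rot: [3.141, -0.001, 2.847]
contact_force: [0.9, -0.9, 0.2]
opening: 0.151
```

```bash
python3 -c "
from h import *
plan([546.2,-268.2,80],163,3); print(r.sense()['contact_force'])"
```

```text
from [ 545.9 -268.6  106.6] 163.12 rpy [ 1.7998e+02 -8.0000e-02  1.6312e+02] t 11.1 n 3
{"tx":-0.00,"ty":0.02,"tz":0.89,"rz":0.04},{"tx":-0.00,"ty":0.02,"tz":0.89,"rz":0.04},{"tx":-0.00,"ty":0.02,"tz":0.89,"rz":0.04},
[ 0.93038985 -0.86039123  0.24954566]
```

Request:
{"fn": "move_arm", "kwargs": {
  "increments": [
    {"tx": 0,"ty": 0.04,"tz": 0.5,"rx": 0,"ry": 0,"rz": 0,"gripper": -1},
    {"tx": 0,"ty": 0,"tz": 0.5,"rx": 0,"ry": 0,"rz": 0,"gripper": -1},
    {"tx": 0,"ty": 0,"tz": 0.3,"rx": 0,"ry": 0,"rz": 0,"gripper": -1}
  ]
}}

```text
clock: 11.4
eef_pos: [546.3, -268.6, 94.1]
tcp_rot: [-3.142, 0.0, 2.847]
contact_force: [-0.2, -0.8, -0.4]
opening: 0.145
```

Bottom is 7 mm into the well with no force; lower further.

Request:
{"fn": "move_arm", "kwargs": {
  "increments": [
    {"tx": 0,"ty": 0,"tz": 0.5,"rx": 0,"ry": 0,"rz": 0,"gripper": -1},
    {"tx": 0,"ty": 0,"tz": 0.5,"rx": 0,"ry": 0,"rz": 0,"gripper": -1},
    {"tx": 0,"ty": 0,"tz": 0.3,"rx": 0,"ry": 0,"rz": 0,"gripper": -1},
    {"tx": 0,"ty": 0,"tz": 0,"rx": 0,"ry": 0,"rz": 0,"gripper": -1}
  ]
}}

```text
clock: 11.8
eef_pos: [545.9, -268.5, 80.7]
tcp_rot: [3.141, -0.001, 2.847]
contact_force: [0.2, -0.3, -0.3]
opening: 0.151
```

Request:
{"fn": "move_arm", "kwargs": {
  "increments": [
    {"tx": 0,"ty": 0,"tz": 0.15,"rx": 0,"ry": 0,"rz": 0,"gripper": -1},
    {"tx": 0,"ty": 0,"tz": 0,"rx": 0,"ry": 0,"rz": 0,"gripper": -0.58},
    {"tx": 0,"ty": 0,"tz": 0,"rx": 0,"ry": 0,"rz": 0,"gripper": -0.58},
    {"tx": 0,"ty": 0,"tz": 0,"rx": 0,"ry": 0,"rz": 0,"gripper": -0.58},
    {"tx": 0,"ty": 0,"tz": -0.5,"rx": 0,"ry": 0,"rz": 0,"gripper": -0.58},
    {"tx": 0,"ty": 0,"tz": -1,"rx": 0,"ry": 0,"rz": 0,"gripper": -0.58},
    {"tx": 0,"ty": 0,"tz": -2,"rx": 0,"ry": 0,"rz": 0,"gripper": -0.58},
    {"tx": 0,"ty": 0,"tz": -3.5,"rx": 0,"ry": 0,"rz": 0,"gripper": -0.5},
    {"tx": 0,"ty": 0,"tz": -3.5,"rx": 0,"ry": 0,"rz": 0,"gripper": 0},
    {"tx": 0,"ty": 0,"tz": -3.5,"rx": 0,"ry": 0,"rz": 0,"gripper": 0},
    {"tx": 0,"ty": 0,"tz": 0,"rx": 0,"ry": 0,"rz": 0,"gripper": 0}
  ]
}}

```text
clock: 12.9
eef_pos: [549.0, -270.0, 226.1]
tcp_rot: [-3.14, 0.009, 2.847]
contact_force: [-0.1, -0.4, 0.2]
opening: 0.495
```

Run:
```python
from h import *
g=grab('wrist')
C=cloud(g[1],*g[2:]).reshape(-1,3); C=C[~np.isnan(C[:,0])]
P=C[(np.hypot(C[:,0]-546,C[:,1]+268)<25)&(C[:,2]>95)&(C[:,2]<160)]
print(len(P),np.median(P,0),cv2.minEnclosingCircle(P[:,:2].astype(np.float32)))
plan([483.7,-15.8,160],195.5,8)
```

```text
190 [ 546.65930829 -267.88310859  100.40675589] ((547.3963012695312, -267.9360046386719), 7.078393459320068)
from [ 547.8 -269.4  223.5] 163.1 rpy [-179.94    0.34  163.1 ] t 12.95 n 8
{"tx":1.69,"ty":2.80,"tz":0.79,"rz":-4.05},{"tx":1.49,"ty":2.91,"tz":0.79,"rz":-4.05},{"tx":1.28,"ty":3.01,"tz":0.79,"rz":-4.05},{"tx":1.06,"ty":3.09,"tz":0.79,"rz":-4.05},{"tx":0.84,"ty":3.16,"tz":0.79,"rz":-4.05},{"tx":0.62,"ty":3.21,"tz":0.79,"rz":-4.05},{"tx":0.39,"ty":3.25,"tz":0.79,"rz":-4.05},{"tx":0.16,"ty":3.27,"tz":0.79,"rz":-4.05},
```

The capsule stands in the well: its top is at z 100.4 (101 expected), on axis. Now to the lid.

Request:
{"fn": "move_arm", "kwargs": {
  "increments": [
    {"tx": 1.7,"ty": 2.8,"tz": 0.4,"rx": 0,"ry": 0,"rz": -4,"gripper": 0},
    {"tx": 1.5,"ty": 2.9,"tz": 0.4,"rx": 0,"ry": 0,"rz": -4,"gripper": 0},
    {"tx": 1.3,"ty": 3.0,"tz": 0.4,"rx": 0,"ry": 0,"rz": -4,"gripper": 0},
    {"tx": 1.1,"ty": 3.1,"tz": 0.4,"rx": 0,"ry": 0,"rz": -4,"gripper": 0},
    {"tx": 0.8,"ty": 3.2,"tz": 0.4,"rx": 0,"ry": 0,"rz": -4,"gripper": 0},
    {"tx": 0.6,"ty": 3.2,"tz": 0.4,"rx": 0,"ry": 0,"rz": -4,"gripper": 0},
    {"tx": 0.4,"ty": 3.2,"tz": 0.4,"rx": 0,"ry": 0,"rz": -4,"gripper": 0},
    {"tx": 0.2,"ty": 3.3,"tz": 0.4,"rx": 0,"ry": 0,"rz": -4.4,"gripper": 0},
    {"tx": 0,"ty": 0,"tz": 0,"rx": 0,"ry": 0,"rz": 0,"gripper": 0},
    {"tx": 0,"ty": 0,"tz": 0,"rx": 0,"ry": 0,"rz": 0,"gripper": 0},
    {"tx": 0,"ty": 0,"tz": 0,"rx": 0,"ry": 0,"rz": 0,"gripper": 0}
  ]
}}

```text
clock: 14.05
eef_pos: [482.2, -15.4, 187.7]
tcp_rot: [-3.141, -0.0, -2.872]
contact_force: [0.4, 0.5, 0.1]
opening: 0.5
```

```bash
cat > lid.py <<'E'
from h import *
g=grab('wrist')
C=cloud(g[1],*g[2:]).reshape(-1,3); ok=~np.isnan(C[:,0]); 
a=ok&(np.hypot(C[:,0]-484,C[:,1]+16)<45)&(C[:,2]>55)&(C[:,2]<66); P=C[a]
print(len(P),np.median(P,0),cv2.minAreaRect(P[:,:2].astype(np.float32)))
a=ok&(np.hypot(C[:,0]-484,C[:,1]+16)<45)&(C[:,2]>13)&(C[:,2]<22); P=C[a]
print('flange',len(P),cv2.minEnclosingCircle(P[:,:2].astype(np.float32)))
save('lid3',g[0])
E
python3 lid.py; python3 -c "
from h import *
plan([483.7,-15.8,80],195.5,4)"
```

```text
763 [482.12089394 -16.27701044  59.56775536] ((483.18170166015625, -16.206165313720703), (48.913997650146484, 13.30582046508789), 15.660870552062988)
flange 1181 ((483.9301452636719, -15.696852684020996), 37.101905822753906)
from [482.3 -15.6 187.7] -164.58 rpy [-179.99   -0.   -164.58] t 14.1 n 4
{"tx":-0.03,"ty":-0.01,"tz":2.69,"rz":-0.02},{"tx":-0.03,"ty":-0.01,"tz":2.69,"rz":-0.02},{"tx":-0.03,"ty":-0.01,"tz":2.69,"rz":-0.02},{"tx":-0.03,"ty":-0.01,"tz":2.69,"rz":-0.02},
```

Request:
{"fn": "move_arm", "kwargs": {
  "increments": [
    {"tx": -0.05,"ty": 0,"tz": 3.5,"rx": 0,"ry": 0,"rz": -0.1,"gripper": 0},
    {"tx": -0.05,"ty": 0,"tz": 3.5,"rx": 0,"ry": 0,"rz": 0,"gripper": 0},
    {"tx": 0,"ty": 0,"tz": 3.5,"rx": 0,"ry": 0,"rz": 0,"gripper": 0},
    {"tx": 0,"ty": 0,"tz": 2.5,"rx": 0,"ry": 0,"rz": 0,"gripper": 0},
    {"tx": 0,"ty": 0,"tz": 1.0,"rx": 0,"ry": 0,"rz": 0,"gripper": 0},
    {"tx": 0,"ty": 0,"tz": 0,"rx": 0,"ry": 0,"rz": 0,"gripper": 0},
    {"tx": 0,"ty": 0,"tz": 0,"rx": 0,"ry": 0,"rz": 0,"gripper": 0}
  ]
}}

```text
clock: 14.8
eef_pos: [483.7, -14.9, 48.5]
tcp_rot: [-3.141, 0.001, -2.87]
contact_force: [-0.6, -0.3, -0.1]
opening: 0.497
```

```bash
python3 -c "
from h import *
plan([483.8,-15.9,38],195.6,1)"
```

```text
from [483.7 -14.9  48.5] -164.44 rpy [-1.7998e+02  5.0000e-02 -1.6444e+02] t 14.8 n 1
{"tx":0.02,"ty":-0.09,"tz":1.05,"rz":-0.04},
```

Request:
{"fn": "move_arm", "kwargs": {
  "increments": [
    {"tx": 0,"ty": -0.09,"tz": 0.5,"rx": 0,"ry": 0,"rz": 0,"gripper": 0},
    {"tx": 0,"ty": 0,"tz": 0.55,"rx": 0,"ry": 0,"rz": 0,"gripper": 0},
    {"tx": 0,"ty": 0,"tz": 0,"rx": 0,"ry": 0,"rz": 0,"gripper": -1},
    {"tx": 0,"ty": 0,"tz": 0,"rx": 0,"ry": 0,"rz": 0,"gripper": -1},
    {"tx": 0,"ty": 0,"tz": 0,"rx": 0,"ry": 0,"rz": 0,"gripper": -1},
    {"tx": 0,"ty": 0,"tz": 0,"rx": 0,"ry": 0,"rz": 0,"gripper": -1},
    {"tx": 0,"ty": 0,"tz": 0,"rx": 0,"ry": 0,"rz": 0,"gripper": -1},
    {"tx": 0,"ty": 0,"tz": 0,"rx": 0,"ry": 0,"rz": 0,"gripper": -1}
  ],
  "squeeze": 80
}}

```text
clock: 15.6
eef_pos: [483.4, -15.4, 37.5]
tcp_rot: [-3.141, 0.0, -2.869]
contact_force: [-0.8, -1.6, 2.0]
opening: 0.145
```

```bash
python3 lid.py;python3 -c "
from h import *
s=r.sense();print(s['opening'],s['contact_force'],s['eef_pos'],np.rad2deg(s['tcp_rot']))"
```

```text
3565 [476.1492669  -14.81768752  59.61405018] ((482.70281982421875, -16.858421325683594), (36.52045440673828, 49.936119079589844), 82.18029022216797)
flange 3190 ((483.1708984375, -14.447364807128906), 37.24433135986328)
0.14673576545000175 [-0.30828394 -1.41761351  4.32306918] [483.35546289 -15.43496402  37.43756556] [-1.79992931e+02  1.21915896e-02 -1.64394855e+02]
```

Request:
{"fn": "move_arm", "kwargs": {
  "increments": [
    {"tx": 0,"ty": 0,"tz": -1,"rx": 0,"ry": 0,"rz": 0,"gripper": -1},
    {"tx": 0,"ty": 0,"tz": -2.5,"rx": 0,"ry": 0,"rz": 0,"gripper": -1},
    {"tx": 0,"ty": 0,"tz": -3.5,"rx": 0,"ry": 0,"rz": 0,"gripper": -1},
    {"tx": 0,"ty": 0,"tz": -3.5,"rx": 0,"ry": 0,"rz": 0,"gripper": -1},
    {"tx": 0,"ty": 0,"tz": -2,"rx": 0,"ry": 0,"rz": 0,"gripper": -1},
    {"tx": 0,"ty": 0,"tz": 0,"rx": 0,"ry": 0,"rz": 0,"gripper": -1}
  ]
}}

```text
clock: 16.25
eef_pos: [485.1, -15.4, 165.5]
tcp_rot: [-3.14, 0.005, -2.869]
contact_force: [0.5, -0.4, -2.1]
opening: 0.144
```

```bash
python3 -c "
from h import *
print(r.sense()['opening'],r.sense()['contact_force']); plan([546.2,-268.2,160],168.4,9)"
```

```text
0.1435019833405399 [ 0.47202397 -0.39620281 -2.068525  ]
from [485.1 -15.4 165.5] -164.4 rpy [-179.91    0.31 -164.4 ] t 16.25 n 9
{"tx":0.10,"ty":-2.89,"tz":0.06,"rz":3.02},{"tx":-0.05,"ty":-2.89,"tz":0.06,"rz":3.02},{"tx":-0.20,"ty":-2.88,"tz":0.06,"rz":3.02},{"tx":-0.36,"ty":-2.87,"tz":0.06,"rz":3.02},{"tx":-0.51,"ty":-2.85,"tz":0.06,"rz":3.02},{"tx":-0.66,"ty":-2.81,"tz":0.06,"rz":3.02},{"tx":-0.80,"ty":-2.78,"tz":0.06,"rz":3.02},{"tx":-0.95,"ty":-2.73,"tz":0.06,"rz":3.02},{"tx":-1.09,"ty":-2.68,"tz":0.06,"rz":3.02},
```

Request:
{"fn": "move_arm", "kwargs": {
  "increments": [
    {"tx": 0.1,"ty": -2.9,"tz": 0,"rx": 0,"ry": 0,"rz": 3,"gripper": -1},
    {"tx": -0.05,"ty": -2.9,"tz": 0,"rx": 0,"ry": 0,"rz": 3,"gripper": -1},
    {"tx": -0.2,"ty": -2.9,"tz": 0,"rx": 0,"ry": 0,"rz": 3,"gripper": -1},
    {"tx": -0.35,"ty": -2.9,"tz": 0,"rx": 0,"ry": 0,"rz": 3,"gripper": -1},
    {"tx": -0.5,"ty": -2.85,"tz": 0,"rx": 0,"ry": 0,"rz": 3,"gripper": -1},
    {"tx": -0.65,"ty": -2.8,"tz": 0,"rx": 0,"ry": 0,"rz": 3,"gripper": -1},
    {"tx": -0.8,"ty": -2.8,"tz": 0,"rx": 0,"ry": 0,"rz": 3,"gripper": -1},
    {"tx": -0.95,"ty": -2.7,"tz": 0,"rx": 0,"ry": 0,"rz": 3,"gripper": -1},
    {"tx": -1.1,"ty": -2.6,"tz": 0,"rx": 0,"ry": 0,"rz": 3.2,"gripper": -1},
    {"tx": 0,"ty": 0,"tz": 0,"rx": 0,"ry": 0,"rz": 0,"gripper": -1},
    {"tx": 0,"ty": 0,"tz": 0,"rx": 0,"ry": 0,"rz": 0,"gripper": -1},
    {"tx": 0,"ty": 0,"tz": 0,"rx": 0,"ry": 0,"rz": 0,"gripper": -1}
  ]
}}

```text
clock: 17.45
eef_pos: [544.1, -267.0, 161.4]
tcp_rot: [3.141, -0.002, 2.94]
contact_force: [0.1, -0.1, -2.0]
opening: 0.143
```

Run:
```python
from h import *
print(r.sense()['opening'],r.sense()['contact_force']); plan([546.2,-268.2,135],168.4,3)
g=grab('wrist'); p,R,s=pose()
C=cloud(g[1],*g[2:]).reshape(-1,3); C=C[~np.isnan(C[:,0])]
zf=p[2]-37.4
P=C[(np.hypot(C[:,0]-p[0],C[:,1]-p[1])<42)&(abs(C[:,2]-zf-17)<5)]
q=(P-p)@R
print(len(P),'flange in tool',np.round(cv2.minEnclosingCircle(q[:,:2].astype(np.float32)),2))
# robust circle fit on outer edge by angle bins
a=np.degrees(np.arctan2(q[:,1],q[:,0]))//6; E=np.array([q[a==k][np.argmax(np.hypot(*q[a==k][:,:2].T))] for k in np.unique(a)])
A=np.c_[2*E[:,:2],np.ones(len(E))]; x=np.linalg.lstsq(A,(E[:,:2]**2).sum(1),rcond=None)[0]; print(x[:2],np.sqrt(x[2]+x[0]**2+x[1]**2),np.median(q[:,2]))
save('w4',g[0],1.4)
```

```text
0.14272249222823993 [ 0.12251631 -0.06151701 -1.97535126]
from [ 544.1 -267.   161.4] 168.45 rpy [ 1.7996e+02 -1.0000e-01  1.6845e+02] t 17.45 n 3
{"tx":-0.08,"ty":-0.03,"tz":0.88,"rz":0.02},{"tx":-0.08,"ty":-0.03,"tz":0.88,"rz":0.02},{"tx":-0.08,"ty":-0.03,"tz":0.88,"rz":0.02},Traceback (most recent call last):
  File "<stdin>", line 8, in <module>
    return _wrapfunc(a, 'round', decimals=decimals, out=out)
    return _wrapit(obj, method, *args, **kwds)
    conv = _array_converter(obj)
ValueError: setting an array element with a sequence. The requested array has an inhomogeneous shape after 1 dimensions. The detected shape was (2,) + inhomogeneous part.
```

Run:
```python
from h import *
g=grab('wrist'); p,R,s=pose()
C=cloud(g[1],*g[2:]).reshape(-1,3); C=C[~np.isnan(C[:,0])]
zf=p[2]-37.4
P=C[(np.hypot(C[:,0]-p[0],C[:,1]-p[1])<42)&(abs(C[:,2]-zf-17)<5)]
q=(P-p)@R
print(len(P),'flange in tool',cv2.minEnclosingCircle(q[:,:2].astype(np.float32)))
a=np.degrees(np.arctan2(q[:,1],q[:,0]))//6; E=np.array([q[a==k][np.argmax(np.hypot(*q[a==k][:,:2].T))] for k in np.unique(a)])
E=E[np.hypot(E[:,0],E[:,1])>34]
A=np.c_[2*E[:,:2],np.ones(len(E))]; x=np.linalg.lstsq(A,(E[:,:2]**2).sum(1),rcond=None)[0]; print(len(E),x[:2],np.sqrt(x[2]+x[0]**2+x[1]**2),np.median(q[:,2]))
save('w4',g[0],1.4)
```

```text
3209 flange in tool ((0.8231501579284668, 0.7151837944984436), 37.1369514465332)
44 [0.78797437 0.85886097] 36.86751258797678 19.858812407551415
```

View pics/w4.png

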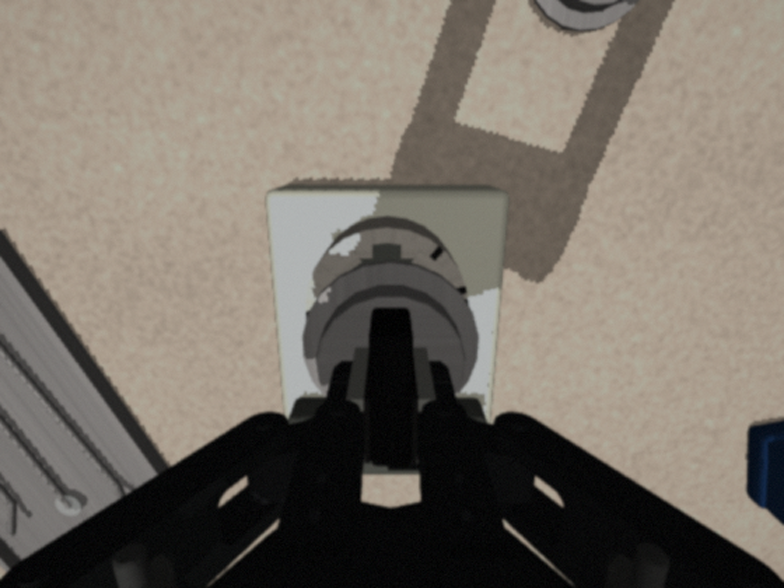

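The lid is held straight at (390,340), and its bar lines up with the near notch at (387,250). I centre it and lower it to just above the rim.

Request:
{"fn": "move_arm", "kwargs": {
  "increments": [
    {"tx": -0.15,"ty": -0.06,"tz": 1,"rx": 0,"ry": 0,"rz": 0,"gripper": -1},
    {"tx": -0.14,"ty": -0.05,"tz": 1.2,"rx": 0,"ry": 0,"rz": 0,"gripper": -1},
    {"tx": 0,"ty": 0,"tz": 0.8,"rx": 0,"ry": 0,"rz": 0,"gripper": -1},
    {"tx": 0,"ty": 0,"tz": 0,"rx": 0,"ry": 0,"rz": 0,"gripper": -1},
    {"tx": 0,"ty": 0,"tz": 0,"rx": 0,"ry": 0,"rz": 0,"gripper": -1},
    {"tx": 0,"ty": 0,"tz": 0,"rx": 0,"ry": 0,"rz": 0,"gripper": -1}
  ]
}}

```text
clock: 18.15
eef_pos: [547.7, -269.7, 132.5]
tcp_rot: [-3.141, 0.0, 2.939]
contact_force: [0.1, 0.8, -1.5]
opening: 0.143
```

```bash
python3 -c "
from h import *
print(r.sense()['contact_force']); plan([546.7,-268.6,118],168.4,3)"
```

```text
[ 0.10504955  0.7554197  -1.49550713]
from [ 547.7 -269.7  132.5] 168.4 rpy [-1.7999e+02  2.0000e-02  1.6840e+02] t 18.15 n 3
{"tx":0.04,"ty":0.03,"tz":0.48,"rz":0.00},{"tx":0.04,"ty":0.03,"tz":0.48,"rz":0.00},{"tx":0.04,"ty":0.03,"tz":0.48,"rz":0.00},
```

Request:
{"fn": "move_arm", "kwargs": {
  "increments": [
    {"tx": 0.08,"ty": 0.09,"tz": 0.3,"rx": 0,"ry": 0,"rz": 0,"gripper": -1},
    {"tx": 0,"ty": 0,"tz": 0.4,"rx": 0,"ry": 0,"rz": 0,"gripper": -1},
    {"tx": 0,"ty": 0,"tz": 0,"rx": 0,"ry": 0,"rz": 0,"gripper": -1},
    {"tx": 0,"ty": 0,"tz": 0,"rx": 0,"ry": 0,"rz": 0,"gripper": -1}
  ]
}}

```text
clock: 18.55
eef_pos: [546.8, -268.5, 125.1]
tcp_rot: [3.141, -0.0, 2.939]
contact_force: [0.2, -0.5, -0.9]
opening: 0.149
```

Request:
{"fn": "move_arm", "kwargs": {
  "increments": [
    {"tx": 0,"ty": 0,"tz": 0.3,"rx": 0,"ry": 0,"rz": 0,"gripper": -1},
    {"tx": 0,"ty": 0,"tz": 0.3,"rx": 0,"ry": 0,"rz": 0,"gripper": -1},
    {"tx": 0,"ty": 0,"tz": 0,"rx": 0,"ry": 0,"rz": 0,"gripper": -1},
    {"tx": 0,"ty": 0,"tz": 0,"rx": 0,"ry": 0,"rz": 0,"gripper": -1}
  ]
}}

```text
clock: 18.95
eef_pos: [546.8, -268.5, 119.1]
tcp_rot: [3.141, -0.0, 2.939]
contact_force: [-0.4, 0.1, -1.7]
opening: 0.146
```

Lugs are about 6 mm into the lip with no contact force. I continue down to the seat.

Request:
{"fn": "move_arm", "kwargs": {
  "increments": [
    {"tx": 0,"ty": 0,"tz": 0.3,"rx": 0,"ry": 0,"rz": 0,"gripper": -1},
    {"tx": 0,"ty": 0,"tz": 0.25,"rx": 0,"ry": 0,"rz": 0,"gripper": -1},
    {"tx": 0,"ty": 0,"tz": 0,"rx": 0,"ry": 0,"rz": 0,"gripper": -1},
    {"tx": 0,"ty": 0,"tz": 0,"rx": 0,"ry": 0,"rz": 0,"gripper": -1}
  ]
}}

```text
clock: 19.35
eef_pos: [546.8, -268.5, 113.6]
tcp_rot: [3.142, -0.0, 2.939]
contact_force: [-0.1, 0.9, -1.6]
opening: 0.144
```

Request:
{"fn": "move_arm", "kwargs": {
  "increments": [
    {"tx": 0,"ty": 0,"tz": 0.1,"rx": 0,"ry": 0,"rz": 0,"gripper": -1},
    {"tx": 0,"ty": 0,"tz": 0.03,"rx": 0,"ry": 0,"rz": 0,"gripper": -1},
    {"tx": 0,"ty": 0,"tz": 0,"rx": 0,"ry": 0,"rz": 0,"gripper": -1},
    {"tx": 0,"ty": 0,"tz": 0,"rx": 0,"ry": 0,"rz": 0,"gripper": -1}
  ]
}}

```text
clock: 19.75
eef_pos: [546.9, -268.6, 112.5]
tcp_rot: [-3.142, 0.0, 2.939]
contact_force: [0.8, -0.1, -1.5]
opening: 0.144
```

Request:
{"fn": "move_arm", "kwargs": {
  "increments": [
    {"tx": 0,"ty": 0,"tz": 0.07,"rx": 0,"ry": 0,"rz": 0,"gripper": -1},
    {"tx": 0,"ty": 0,"tz": 0,"rx": 0,"ry": 0,"rz": 0,"gripper": -1},
    {"tx": 0,"ty": 0,"tz": 0,"rx": 0,"ry": 0,"rz": 0,"gripper": -1}
  ]
}}

```text
clock: 20.05
eef_pos: [547.0, -268.7, 112.4]
tcp_rot: [-3.141, 0.0, 2.939]
contact_force: [-1.8, 0.5, 5.6]
opening: 0.143
```

Contact at TCP z 112.4 puts the lid's underside at z 75.0, so it is fully down. Turning clockwise.

Request:
{"fn": "move_arm", "kwargs": {
  "increments": [
    {"tx": 0,"ty": 0,"tz": 0,"rx": 0,"ry": 0,"rz": 3,"gripper": -1},
    {"tx": 0,"ty": 0,"tz": 0,"rx": 0,"ry": 0,"rz": 4,"gripper": -1},
    {"tx": 0,"ty": 0,"tz": 0,"rx": 0,"ry": 0,"rz": 4,"gripper": -1},
    {"tx": 0,"ty": 0,"tz": 0,"rx": 0,"ry": 0,"rz": 4,"gripper": -1},
    {"tx": 0,"ty": 0,"tz": 0,"rx": 0,"ry": 0,"rz": 4,"gripper": -1},
    {"tx": 0,"ty": 0,"tz": 0,"rx": 0,"ry": 0,"rz": 1,"gripper": -1},
    {"tx": 0,"ty": 0,"tz": 0,"rx": 0,"ry": 0,"rz": 0,"gripper": -1}
  ]
}}

```text
clock: 20.75
eef_pos: [547.5, -269.0, 112.4]
tcp_rot: [-3.141, 0.002, 2.591]
contact_force: [0.1, -0.7, 5.3]
opening: 0.146
```

```bash
python3 -c "
from h import *
s=r.sense();print(s['contact_force'],s['wrist_torque'],s['eef_pos'],np.rad2deg(s['tcp_rot']),s['opening'])"
```

```text
[ 0.0814656  -0.67956349  5.28700432] [-0.15072303  0.04037573  0.03568442] [ 547.46466781 -268.9989314   112.3919796 ] [-1.79992592e+02  8.76098790e-02  1.48466618e+02] 0.14647350361057807
```

Request:
{"fn": "move_arm", "kwargs": {
  "increments": [
    {"tx": 0,"ty": 0,"tz": 0,"rx": 0,"ry": 0,"rz": 3,"gripper": -1},
    {"tx": 0,"ty": 0,"tz": 0,"rx": 0,"ry": 0,"rz": 4,"gripper": -1},
    {"tx": 0,"ty": 0,"tz": 0,"rx": 0,"ry": 0,"rz": 4,"gripper": -1},
    {"tx": 0,"ty": 0,"tz": 0,"rx": 0,"ry": 0,"rz": 4,"gripper": -1},
    {"tx": 0,"ty": 0,"tz": 0,"rx": 0,"ry": 0,"rz": 4,"gripper": -1},
    {"tx": 0,"ty": 0,"tz": 0,"rx": 0,"ry": 0,"rz": 2.5,"gripper": -1},
    {"tx": 0,"ty": 0,"tz": 0,"rx": 0,"ry": 0,"rz": 0,"gripper": -1},
    {"tx": 0,"ty": 0,"tz": 0,"rx": 0,"ry": 0,"rz": 0,"gripper": -1},
    {"tx": 0,"ty": 0,"tz": 0,"rx": 0,"ry": 0,"rz": 0,"gripper": -1}
  ]
}}

```text
clock: 21.65
eef_pos: [547.4, -269.4, 112.4]
tcp_rot: [3.142, 0.002, 2.217]
contact_force: [-1.4, -2.7, 5.2]
opening: 0.144
```

Run:
```python
from h import *
g=grab('wrist'); p,R,s=pose(); print(s['contact_force'],s['wrist_torque'],p,np.rad2deg(s['tcp_rot']),s['opening'],s['clock'])
C=cloud(g[1],*g[2:]).reshape(-1,3); C=C[~np.isnan(C[:,0])]
c=np.array([546.2,-268.2])
P=C[(np.hypot(*(C[:,:2]-c).T)<36)&(np.hypot(*(C[:,:2]-c).T)>31)&(abs(C[:,2]-92)<6)]; print('flange top z (93)',len(P),np.median(P[:,2]))
a=topdown(g,546.2,-268.2,87.5,60); 
sc=grab('scene'); b=topdown(sc,546.2,-268.2,87.5,60)
save('fin',np.hstack([cv2.resize(a,(400,400)),cv2.resize(b,(400,400))]))
```

```text
[-1.24615681 -2.22574313  5.67829124] [-0.40158262  0.17348187  0.07293836] [ 547.38180565 -269.38218987  112.37466661] [1.79997350e+02 1.06735615e-01 1.27020271e+02] 0.14245161725132238 21.7
flange top z (93) 2011 92.7290560981339
```

View pics/fin.png

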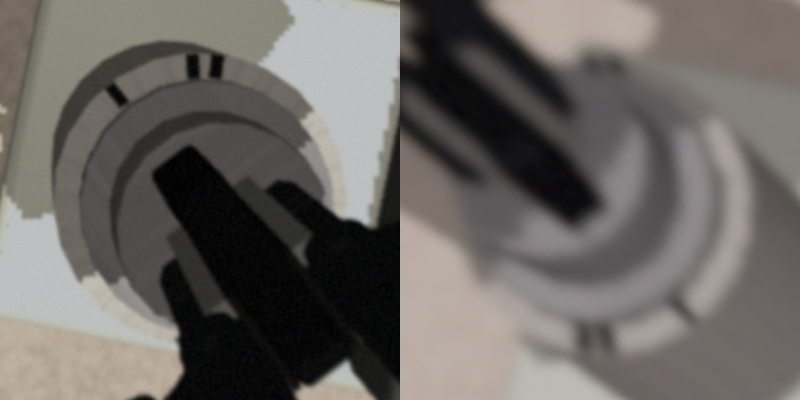

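```bash
python3 -c "
from h import *
print(r.sign_off())"
```

```text
the job is handed in; nothing more can be done
None
```

The tall capsule is in the cup's well. The lid is fully down on the cup, turned clockwise to about half way, and still held in the gripper. I handed the job in at about 22 s of the 58 s allowed. Sign-off gave no verdict.

- **Capsule:** its top measured z 100.4 mm (101 expected), within about 1 mm of the cup axis. I did not check it again after the lid went on.
- **Lid seat:** I took the lid farthest from the base. Contact came with its underside at 75.0 mm, and the flange top read 92.7 mm (93 expected).
- **Lid turn:** it went from 168.4° to 127.0°, which is 41.4° clockwise. I aimed slightly past 40° because of the lug play, and never went near the lock.
- **Spring torque:** the wrist read about 0.073 N m, matching the spring at half way.
- **Bar and marks:** in the last picture the bar points at the single mark.
- **Grip and force:** the grip was set to 80 N, and the wrist forces I read stayed under about 7 N.

**Disagreements:** the fixed cameras put things about 3.5 mm away from where the wrist camera did. I trusted the wrist camera, because two views of the cup about 136° apart agreed within 0.6 mm. Two early move calls were refused because rows must carry all seven numbers; they moved nothing.

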